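# Weigh a cast bracket on the spring scale and mark the reading

## Robot

A 6-joint arm with a two-finger parallel gripper is mounted at the origin on a cart in front of the work surface, level with it; the furniture and walls round the work are solid. World frame = base frame: x ahead of the robot, y to its left, z up, the work surface at z = 0. Lengths are in m, angles in rad, forces in N, time in s.
With the tool pointing down it reaches from about 0.35 to 0.725 m from the base axis. Payload 4.3 kg.
Tool frame: the origin (TCP) lies midway between the tips of the shut fingers; the grasp point (between the pads) lies 19 mm behind it; z points along the fingers, y is the direction in which the jaws open and shut (so a half turn about z gives the same grasp; the last joint's range is limited). The gripper opens to 85 mm and grips with 20 to 120 N. Pads are 22 mm wide; open, the fingers measure 114 mm over their backs; the gripper's body (76 mm by 85 mm) begins 54 mm behind the grasp point. The pads swing forward as they close: fully open they stand 13 mm farther back than shut.
Start: joints at [-1.228, 0.377, 0.081, 1.274, 0, 1.46], TCP at [0.252, -0.517, 0.208] pointing down, gripper open.
Joint ranges: [-2.72, 2.72], [-0.84, 1.66], [-1.02, 1.22], [-1.77, 2.12], [-1.37, 1.28], [-3.14, 3.14]. Speed limits (rad/s): [2.57, 2.57, 3.14, 3.14, 3.14, 3.14].

## Interface

Orientations are given as a unit quaternion [w, x, y, z].
In Python, from cell import telemetry, optics, order gives the robot as it stands. The module is installed in compiled form; this text tells all that it offers.
- The arm moves only by the shell command python3 -m pendant 'ROWS'. ROWS is JSON, a list of rows, each a list of 7 numbers: the shift along the tool's x, y, z each as a share of 0.1 m, from -1 to 1, then the turn, a rotation vector about the tool's x, y, z each as a share of pi/2 rad, from -1 to 1, then the opening, from -1 (shut) to 1 (fully open). A call has 1 to 12 rows; each row shifts and turns the commanded pose from where the row before left it, along the tool's axes as they then stand; what a row does not reach is not made up. A row lasts 1/8 s, in which the tool goes at most 62.5 mm and 10.7 degrees, less where a joint would pass 70% of its speed; a pose out of reach is approached as far as the arm can. A call with a number of a shift or a turn outside -1 to 1 is refused whole. A call with a gripper value outside its range is refused whole. The fingers move at their own pace and stop on an object; the grip force is fixed at half the most. Time passes only in rows, so rows that do not move let the fingers close. It gives the time, the measured TCP pose, the force and the opening at its end, in the units of the state.
- telemetry.get_state(): the state, without advancing time (a new reading comes with each control period).
- optics.grab_frame(name): name is "scene" or "top" or "wrist"; returns the picture (480x640x3 uint8, blue, green, red); there is no depth.
- optics.calibration(name): a dict with "fovy" (degrees; the focal length in pixels is half the picture's height over the tangent of half this angle, whatever the lens; pixels are square), "cx", "cy" (the principal point, pixels), "k1" (the pictures are not rectified: a ray, as slopes to the right and down, at radius r is drawn at 1 + k1 r^2 times it, then the intrinsics apply), "origin" and "attitude" of the camera in the world; the wrist camera has in their place "tool_from_camera" (4x4, takes a point from camera to tool coordinates, whose origin is the TCP and whose axes are the flange's). Camera axes: x right, y down, z forward; pixel columns grow to the right and rows downward; lengths in m; the calibration is good to about 2 mm. A picture is of the moment at which its call begins: read the wrist's pose just before it. calibration takes no time and is no camera call.
- order.finish_job(): hands the job in, once; it reports no verdict.
Trained networks look in the newest picture that a camera, given by its name, has taken for a name from the list of things; names that differ only in an ending like _2 or _b are one class to them, and where a whole thing is asked for, a point or a joint stands for the part that bears it (a point fixed in the world has none). Each returns a list of dicts, best first, with "score" (0 to 1); they miss things now and then, are a little off and sometimes report something else, mostly with a low value. They report only what shows in the picture. A call takes as long as a camera call. They do not tell look-alikes from the thing itself.
- optics.find_in(target, camera): "uv" ([column, row] in pixels, amid what is visible of it).
The state is a dict: "time_s": time; "joints": joint angles; "joint_vel": joint speeds; "tau": joint torques, N m; "eef_pos": TCP position; "orientation": TCP orientation; "contact_force": force on the tool from outside, world axes, zero at the start; "wrist_torque": the same for the moment, N m; "opening": finger opening in m.
Only numpy, scipy, OpenCV 4.12 (cv2) and the standard library are available. Lean on these libraries where they do the work, as an engineer would, in place of code of your own. Each camera call takes 0.05 s, during which the arm holds its last target. There are 200 camera calls.

## Task

Weigh the cast bracket: hang it by its hole on the hook of the spring scale, lowering it very slowly (about two centimetres a second) until you feel the spring carry its whole weight, so that the scale neither jumps up nor drops when you let go, and without leaning on the scale. Let go and let it settle without touching the marker; only then slide the marker down by its knob until its index is level with the scale's pointer, and leave the bracket hanging. Leave the other things on the bench where they are.

Things in the scene. Friction and masses are not known exactly. Their poses are not given: they have to be found in the camera images.
- bracket: Loose grey casting, 0.19 to 0.67 kg (differs each time), upright, on the left or right of the bench. Origin: centre of underside, z up. Foot 56 (x) x 66 (y) x 14 mm; web 12 mm thick (x), 40 mm wide (y) up to 85 mm height; above it a plain tongue 28 mm wide (y), 12 mm thick, up to 126 mm: grip here. A round 24 mm hole goes through the web along x, 65 mm up. Both faces are alike
- bracket_hole (a point): Centre of the bracket's 24 mm hole; x is the hole's axis
- bracket_top (a point): Centre of the top of the bracket's tongue
- stand: Fixed stand of the spring scale. Origin: centre of the column on the bench. Base 170 x 235 x 16 mm, round column 239 mm tall; on it slides a sprung carriage (arm at 190 mm height when empty) with the hook towards the stand's -x and the pointer towards -y, before a white plate with ticks. At -y, 105 mm from the column, a second post, 108 mm tall, guides the marker's stem
- hook_seat (a point): Top of the hook's rod (level, 7 mm thick, along the stand's x), mid-seat, 115 mm from the column; frame parallel to the stand's, moves with the carriage. The seat runs 17 mm either way: to an 18 mm collar on the column side, and on the -x side to the tip, which rises from there, ends 31 mm in front of this point and tops it by 9 mm. With the bracket hung, its hole centre is 12 mm below this point
- carriage (a joint): How far the carriage (hook and pointer) has been pulled down, m: 0 empty, stop at 0.09. Spring 90 N/m, lightly damped (it bobs for one to three seconds), so the bracket hangs at 0.020 to 0.074
- pointer_tip (a point): Tip of the scale's pointer, a thin level blade (2.5 mm) on the carriage, pointing to the stand's -y; moves down with the carriage
- marker_tip (a point): Tip of the marker's index, a like blade pointing to the stand's +y, 5 mm beside the pointer's tip; above the pointer at the start. Pointer and index pass without touching
- marker_knob (a point): Middle of the marker's turned knob, 22 mm diameter and 34 mm tall, on top of a vertical stem (wider rim of 32 mm under it, its top 17 mm below this point); 87 mm above the index
- marker (a joint): How far the marker has been slid down, m: 0 to 0.105, starts at 0 to 0.012. It stays where it is left; friction about 2.5 N, it can be slid either way
- toy_car: Bystander: wooden toy car 62 x 144 x 61 mm, may stand left or right
- bit_case: Bystander: closed drill bit case 66 x 120 x 30 mm
- masking_tape: Bystander: roll of tape, 102 mm diameter, 25 mm high
- sand_block_b: Bystander: wooden sanding block 46 x 90 x 31 mm
- tape_measure: Bystander: tape measure 34 x 82 x 64 mm
- wheel_4: Bystander: small wooden wheel, 32 mm diameter, 14 mm high
Not all that is in view belongs to the job. What is shaped like the bracket but orange is not meant.

How it is judged:
On the way:
1. the bracket hangs by its hole on the hook, let go and settled, the marker not yet moved (contact force between bracket and stand above 1.2 N and x of bracket_hole in the frame of hook_seat between -0.025 and 0.02 m and y of bracket_hole in the frame of hook_seat between -0.01 and 0.01 m and z of bracket_hole in the frame of hook_seat between -0.018 and -0.006 m and value of joint carriage above 0.012 m and velocity of joint carriage between -0.01 and 0.01 m/s and linear speed of bracket below 0.03 m/s and contact force between bracket and the fingers below 0.05 N and distance of marker_knob from where it was at the start of the episode below 0.003 m), for 0.5 s.
At the end, for the whole second after the job is handed in: The bracket hangs at rest by its hole in the seat of the hook, let go, and the marker's index is level with the pointer within 4 mm (contact force between bracket and stand above 1.2 N and x of bracket_hole in the frame of hook_seat between -0.025 and 0.02 m and y of bracket_hole in the frame of hook_seat between -0.01 and 0.01 m and z of bracket_hole in the frame of hook_seat between -0.018 and -0.006 m and value of joint carriage above 0.012 m and velocity of joint carriage between -0.01 and 0.01 m/s and linear speed of bracket below 0.03 m/s and contact force between bracket and the fingers below 0.05 N and z of marker_tip in the frame of pointer_tip between -0.004 and 0.004 m); the robot touches nothing.
It fails at once if the scale jumps: the carriage moves faster than 0.08 m/s (let go before the spring bore the weight, or while it was pushed down) (velocity of joint carriage above 0.08 m/s or velocity of joint carriage below -0.08 m/s).
It fails at once if the scale is overloaded: pulled down more than 83 mm (value of joint carriage above 0.083 m).
It fails at once if the bracket is pressed or knocked against the scale with more than 15 N (contact force between bracket and stand above 15 N).
It fails at once if a bystander is moved by more than 20 mm (distance of any of toy_car, bit_case, masking_tape, sand_block_b, tape_measure, wheel_4 from where it was at the start of the episode above 0.02 m).
It also fails if it takes over 72 s, if anything falls off the work surface, if the arm or the gripper's body presses on something with over 40 N, if the wrist force passes 120 N, or if a joint passes its speed limit or range.

## Working session

There is one attempt and no reset: what is moved stays moved. The work goes in short steps, Python scripts to look and compute and a shell command to move; the robot and the scene stay as the last step left them, time stands still between calls to the robot, and variables do not carry over. Pictures are saved under pics/ and viewed, about 8 in all and at most 12, crops included, and the job is handed in when it is done.

```bash
mkdir -p pics; cat > h.py <<'E'
import numpy as np, cv2
from cell import telemetry, optics, order
from scipy.spatial.transform import Rotation as R
def rot(q):
    q=np.array(q,float)
    return q if q.shape==(3,3) else R.from_quat(q[[1,2,3,0]]).as_matrix()
def campose(n):
    c=optics.calibration(n)
    if n=='wrist':
        s=telemetry.get_state(); T=np.array(c['tool_from_camera']); A=rot(s['orientation'])
        return c,A@T[:3,3]+np.array(s['eef_pos']),A@T[:3,:3]
    return c,np.array(c['origin']),rot(c['attitude'])
def ray(n,uv,P=None):
    c,o,A=P or campose(n); f=240/np.tan(np.radians(c['fovy'])/2)
    d=np.array([(uv[0]-c['cx'])/f,(uv[1]-c['cy'])/f]); x=d.copy()
    for _ in range(20): x=d/(1+c['k1']*(x@x))
    v=A@np.array([x[0],x[1],1]); return o,v/np.linalg.norm(v)
def atz(n,uv,z,P=None):
    o,v=ray(n,uv,P); return o+v*(z-o[2])/v[2]
def proj(n,p,P=None):
    c,o,A=P or campose(n); f=240/np.tan(np.radians(c['fovy'])/2)
    q=A.T@(np.array(p)-o); x=q[:2]/q[2]; x=x*(1+c['k1']*(x@x)); return x*f+[c['cx'],c['cy']]
def tri(rs):
    M=np.zeros((3,3));b=np.zeros(3)
    for o,v in rs:
        Q=np.eye(3)-np.outer(v,v);M+=Q;b+=Q@o
    p=np.linalg.solve(M,b); return p,[np.linalg.norm((np.eye(3)-np.outer(v,v))@(p-o)) for o,v in rs]
E
python3 - <<'E'
from h import *
np.set_printoptions(precision=3,suppress=True)
for n in ['scene','top']:
    im=optics.grab_frame(n); cv2.imwrite(f'pics/{n}0.png',im); c=optics.calibration(n);print(n,c)
    for t in ['bracket','bracket_hole','bracket_top','hook_seat','stand','pointer_tip','marker_tip','marker_knob']:
        print(t,[(np.round(d['uv']).tolist(),round(d['score'],2)) for d in optics.find_in(t,n)][:4])
print(optics.calibration('wrist')); print(telemetry.get_state())
E
```

```text
scene {'fovy': 42.21734832265453, 'cx': 316.4485595553773, 'cy': 234.01231633406903, 'k1': -0.1360284949457085, 'origin': array([-0.354,  0.959,  1.038]), 'attitude': array([ 0.175, -0.327,  0.812, -0.45 ])}
bracket [([291.0, 349.0], 0.78), ([232.0, 353.0], 0.64)]
bracket_hole [([291.0, 352.0], 0.86), ([236.0, 356.0], 0.85)]
bracket_top [([289.0, 352.0], 0.59), ([234.0, 354.0], 0.56)]
hook_seat [([262.0, 245.0], 0.78)]
stand [([270.0, 284.0], 0.7)]
pointer_tip [([264.0, 246.0], 0.85), ([284.0, 201.0], 0.46)]
marker_tip [([283.0, 197.0], 0.89)]
marker_knob [([284.0, 210.0], 0.9)]
top {'fovy': 56.50700873846519, 'cx': 321.3318694068065, 'cy': 243.53367667883555, 'k1': -0.008147492215832207, 'origin': array([0.441, 0.004, 1.295]), 'attitude': array([ 0.023, -0.704,  0.709, -0.031])}
bracket [([246.0, 285.0], 0.65), ([456.0, 232.0], 0.6), ([209.0, 252.0], 0.56), ([318.0, 181.0], 0.55)]
bracket_hole [([242.0, 281.0], 0.72), ([478.0, 229.0], 0.68), ([206.0, 248.0], 0.67), ([318.0, 182.0], 0.5)]
bracket_top [([241.0, 284.0], 0.97), ([209.0, 252.0], 0.87)]
hook_seat [([283.0, 220.0], 0.5)]
s
[... 235 characters left out ...]
80465, 'cy': 237.26384215373645, 'k1': -0.017628548855108072, 'tool_from_camera': array([[ 0.   , -0.963, -0.27 ,  0.068],
       [ 1.   ,  0.   , -0.   , -0.001],
       [ 0.   , -0.27 ,  0.963, -0.165],
       [ 0.   ,  0.   ,  0.   ,  1.   ]])}
{'time_s': 0.9, 'joints': array([-1.228,  0.377,  0.081,  1.274, -0.   ,  1.461]), 'joint_vel': array([-0.001,  0.001,  0.   ,  0.001, -0.001, -0.001]), 'tau': array([  0.001, -46.351,  27.016,   0.   ,  -0.   ,  -0.   ]), 'eef_pos': array([ 0.252, -0.517,  0.208]), 'orientation': array([ 0.   ,  0.974,  0.224, -0.   ]), 'contact_force': array([-0.193,  0.66 , -0.162]), 'wrist_torque': array([ 0.001, -0.014, -0.04 ]), 'opening': 0.0853518744097828}
```

View pics/scene0.png

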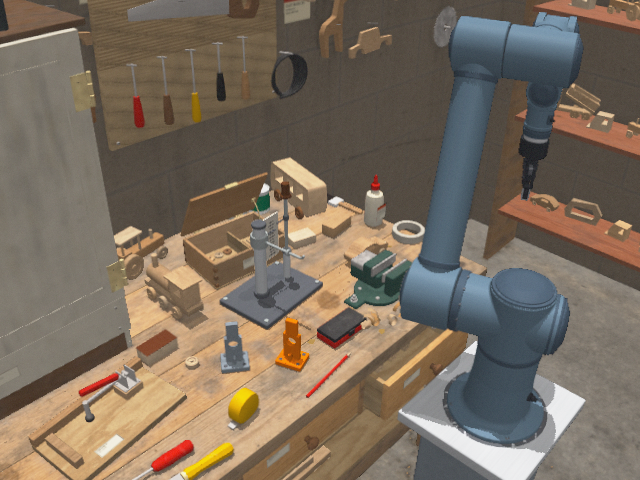

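View pics/top0.png

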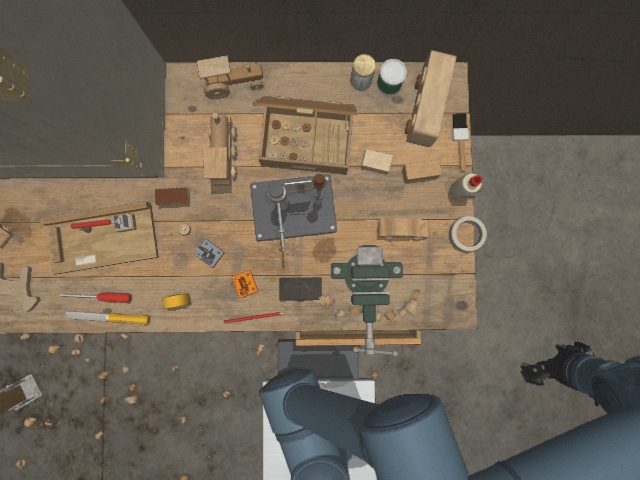

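The grey bracket is at top px (209,252) and scene px (235,345). The stand's hook points towards the robot in the top view, around (282,260), and the knob is at (320,181). The orange bracket is a decoy. Next I'll enlarge both for details.

```bash
python3 - <<'E'
import cv2,numpy as np
a=cv2.imread('pics/top0.png')[165:285,180:345]; b=cv2.imread('pics/scene0.png')[165:385,205:345]
a=cv2.resize(a,None,fx=4.8,fy=4.8,interpolation=cv2.INTER_CUBIC); cv2.imwrite('pics/c1.png',a)
b=cv2.resize(b,None,fx=2.7,fy=2.7,interpolation=cv2.INTER_CUBIC); cv2.imwrite('pics/c2.png',b)
from h import *
np.set_printoptions(precision=3,suppress=True)
print('brtop',tri([ray('top',(209,252)),ray('scene',(234,324))]), atz('top',(209,252),.126))
print('knob',tri([ray('top',(320,181)),ray('scene',(285,188))]))
for uv in [(250,184),(329,176),(337,233),(258,241)]: print(atz('top',uv,.016))
print(telemetry.get_state()['time_s'])
E
```

```text
brtop (array([0.517, 0.293, 0.11 ]), [np.float64(0.007076931875827883), np.float64(0.0070769318758279924)]) [0.511 0.284 0.126]
knob (array([ 0.662, -0.005,  0.294]), [np.float64(0.0015379697442634349), np.float64(0.001537969744263259)])
[0.714 0.194 0.016]
[ 0.736 -0.035  0.016]
[ 0.569 -0.057  0.016]
[0.548 0.17  0.016]
0.9
```

View pics/c1.png

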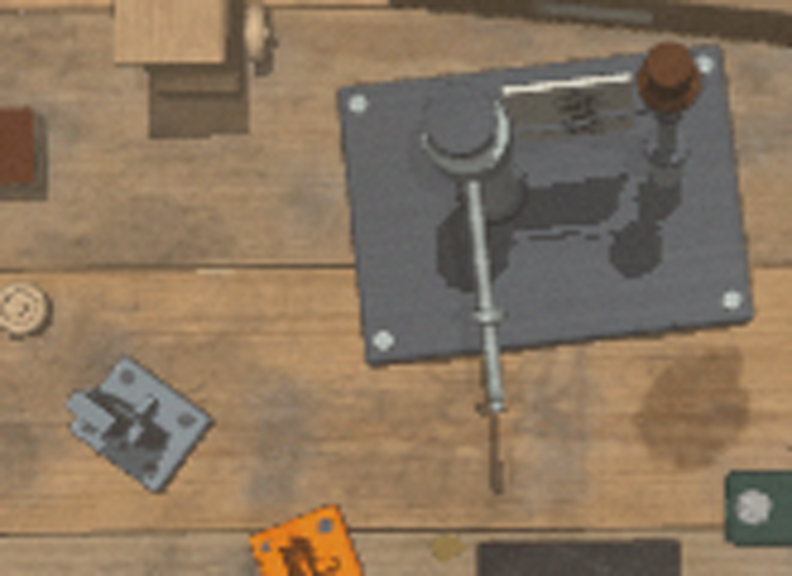

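```bash
python3 -m pendant '[[0,0,-0.1,0,0,-0.109,1],[0,0,-0.1,0,0,-0.109,1],[0,0,-0.1,0,0,-0.109,1],[0,0,-0.1,0,0,-0.109,1],[0,0,-0.1,0,0,-0.109,1],[0,0,-0.1,0,0,-0.109,1],[0,0,-0.1,0,0,-0.109,1],[0,0,-0.1,0,0,-0.109,1],[0,0,-0.1,0,0,-0.109,1],[0,0,-0.1,0,0,-0.109,1],[0,0,-0.1,0,0,-0.109,1],[0,0,-0.1,0,0,-0.109,1]]'
python3 -m pendant '[[0.19,0.57,0,0,0,0,1],[0.19,0.57,0,0,0,0,1],[0.19,0.57,0,0,0,0,1],[0.19,0.57,0,0,0,0,1],[0.19,0.57,0,0,0,0,1],[0.19,0.57,0,0,0,0,1],[0.19,0.57,0,0,0,0,1],[0.19,0.57,0,0,0,0,1],[0.19,0.57,0,0,0,0,1],[0.19,0.57,0,0,0,0,1],[0.19,0.57,0,0,0,0,1],[0.19,0.57,0,0,0,0,1]]'
```

```text
time_s: 2.4
eef_pos: [0.2516, -0.5171, 0.3286]
orientation: [0.0, 0.309, 0.951, -0.0]
contact_force: [0.0, 0.2, 0.3]
opening: 0.0854
time_s: 3.9
eef_pos: [0.4736, 0.1711, 0.3284]
orientation: [0.001, 0.312, 0.95, 0.0]
contact_force: [1.3, -0.8, 0.0]
opening: 0.0856
```

View pics/c2.png

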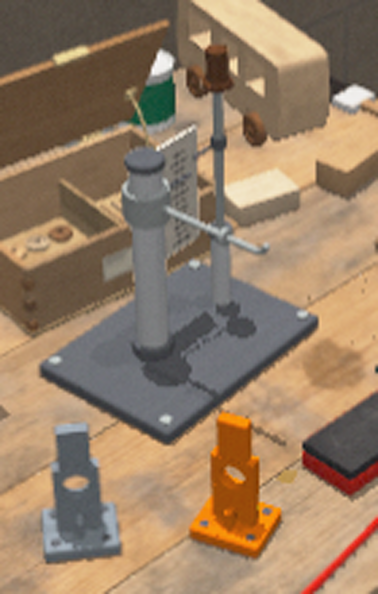

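The crop shows the hook rod going from the collar at (222,233) to its tip at (265,247). The bracket tongue top is at (70,428) and the knob at (217,70). Next I'll hover over the bracket.

```bash
python3 -m pendant '[[0.12,0.38,0.3,0,0,0,1],[0.12,0.38,0.3,0,0,0,1],[0.12,0.38,0.3,0,0,0,1],[0,0,0,0,0,0,1],[0,0,0,0,0,0,1]]'
python3 - <<'E'
from h import *
np.set_printoptions(precision=3,suppress=True)
P=campose('wrist'); im=optics.grab_frame('wrist'); cv2.imwrite('pics/w1.png',im)
for t in ['bracket_top','bracket_hole','bracket']: print(t,[(d['uv'],round(d['score'],2),atz('wrist',d['uv'],{'bracket_top':.126}.get(t,.05),P)) for d in optics.find_in(t,'wrist')][:3])
print(telemetry.get_state()['eef_pos'])
E
```

```text
time_s: 4.53
eef_pos: [0.5116, 0.2818, 0.2386]
orientation: [0.0, 0.312, 0.95, -0.0]
contact_force: [-0.2, 0.5, -0.4]
opening: 0.085
bracket_top [([337.1, 188.5], 0.7, array([0.498, 0.315, 0.126])), ([206.4, 177.9], 0.61, array([0.432, 0.239, 0.126]))]
bracket_hole [([338.9, 187.2], 0.94, array([0.509, 0.314, 0.05 ])), ([205.1, 178.0], 0.87, array([0.425, 0.215, 0.05 ]))]
bracket [([339.3, 187.5], 0.92, array([0.51 , 0.314, 0.05 ])), ([207.4, 177.9], 0.64, array([0.426, 0.217, 0.05 ]))]
[0.512 0.281 0.24 ]
```

View pics/w1.png

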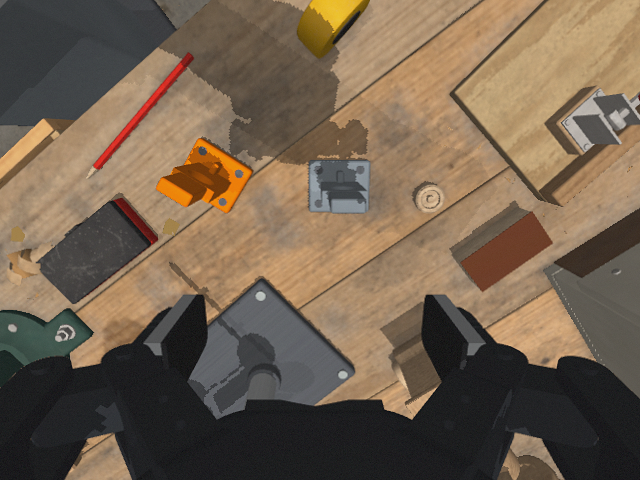

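```bash
python3 - <<'E'
from h import *
np.set_printoptions(precision=4,suppress=True)
P=campose('wrist')
im=cv2.imread('pics/w1.png'); cv2.imwrite('pics/w1c.png',cv2.resize(im[150:225,295:385],None,fx=8,fy=8,interpolation=cv2.INTER_CUBIC))
C=[atz('wrist',u,.014,P) for u in [(308,161),(369,159),(371,212),(309,213)]]
print(np.array(C),np.mean(C,0)); print([np.degrees(np.arctan2(*(C[i]-C[j])[1::-1])) for i,j in((1,0),(2,3),(0,3),(1,2))])
print([np.linalg.norm(C[i]-C[j]) for i,j in((1,0),(2,3),(0,3),(1,2))])
m=np.mean(C,0)
for dx in (-14,14):
  print([proj('wrist',[m[0]+dx/1000*.593,m[1]+dx/1000*.805,z],P) for z in(.085,.126)])
E
```

```text
[[0.4742 0.3031 0.014 ]
 [0.5107 0.3562 0.014 ]
 [0.5593 0.326  0.014 ]
 [0.5198 0.2705 0.014 ]] [0.516 0.314 0.014]
[np.float64(55.467922877883844), np.float64(54.533102694497266), np.float64(144.47094238131064), np.float64(148.09956283882687)]
[np.float64(0.06444274710174318), np.float64(0.06805312125288629), np.float64(0.05603718512483217), np.float64(0.057199310505661724)]
[array([328.9936, 197.6103]), array([331.1708, 206.2771])]
[array([360.4998, 197.6001]), array([367.0704, 206.2628])]
```

View pics/w1c.png

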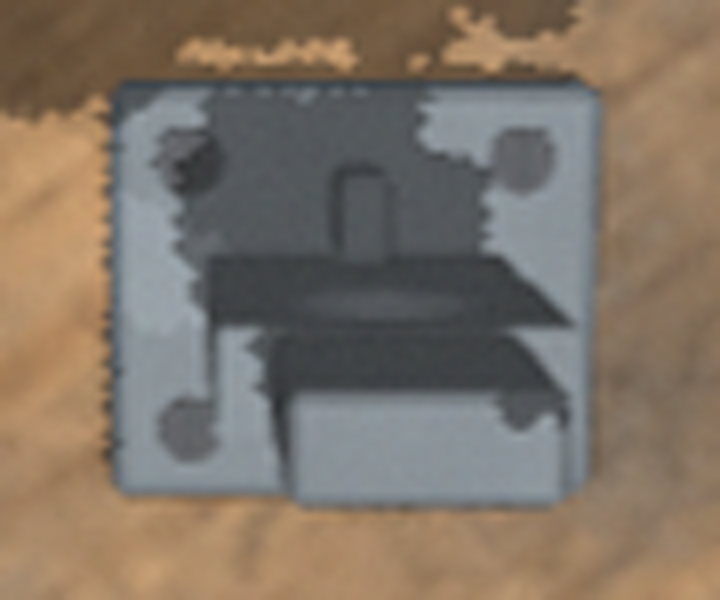

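```bash
python3 -m pendant '[[0.08,0.145,0,0,0,0,1],[0.08,0.145,0,0,0,0,1],[0,0,0.37,0,0,0,1],[0,0,0.37,0,0,0,1],[0,0,0.37,0,0,0,1],[0,0,0.36,0,0,0,1],[0,0,0,0,0,0,1],[0,0,0,0,0,0,-1],[0,0,0,0,0,0,-1],[0,0,0,0,0,0,-1],[0,0,0,0,0,0,-1],[0,0,0,0,0,0,-1]]'
python3 - <<'E'
from h import *
s=telemetry.get_state(); print(s['contact_force'],s['wrist_torque'],s['opening'])
cv2.imwrite('pics/w2.png',optics.grab_frame('wrist'))
E
```

```text
time_s: 6.22
eef_pos: [0.5167, 0.3149, 0.0928]
orientation: [0.001, 0.312, 0.95, 0.0]
contact_force: [-1.4, -1.8, 5.1]
opening: 0.0257
[-1.38746704 -1.81455878  5.07522138] [-0.30044278  0.25590263 -0.00789758] 0.025707005426912826
```

View pics/w2.png

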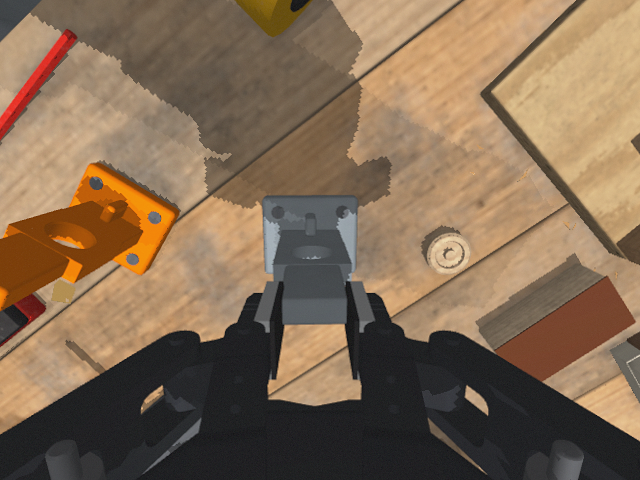

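Gripped: the tongue is centred between the pads at (315,310), opening 25.7 mm. I'll lift, weigh by wrist force, and locate the hook.

```bash
python3 -m pendant '[[0,0,-0.2,0,0,0,-1],[0,0,-0.4,0,0,0,-1],[0,0,-0.4,0,0,0,-1],[0,0,-0.4,0,0,0,-1],[0,0,-0.4,0,0,0,-1],[0,0,-0.2,0,0,0,-1],[0,0,0,0,0,0,-1],[0,0,0,0,0,0,-1],[0,0,0,0,0,0,-1]]'
python3 - <<'E'
from h import *
np.set_printoptions(precision=4,suppress=True)
s=telemetry.get_state(); print(s['contact_force'],s['opening'])
for r in (297,322):
    c=optics.calibration('wrist'); T=np.array(c['tool_from_camera']); P=(c,T[:3,3],T[:3,:3])
    print('tongue edge in tool',atz('wrist',(315,r),-0.033,P))
for n,a,b in [('tip',(282.5,249.4),(303.1,256.5)),('collar',(281.7,230.6),(287.2,251.3)),('knobtop',(319.3,180.2),(285.4,182)),('columntop',(276.9,191),(258.5,223.6))]:
    print(n,*tri([ray('top',a),ray('scene',b)]))
for n in('top','scene'):
    print(n,[proj(n,p) for p in [(.55,.07,.19),(.6,.07,.19)]])
cv2.imwrite('pics/w3.png',optics.grab_frame('wrist'))
E
```

```text
time_s: 7.4
eef_pos: [0.5152, 0.3146, 0.2893]
orientation: [-0.001, 0.312, 0.95, -0.001]
contact_force: [-0.5, 0.3, -4.9]
opening: 0.0261
[-0.4593  0.3388 -4.8626] 0.026063834828908554
tongue edge in tool [ 0.0077  0.0012 -0.033 ]
tongue edge in tool [-0.0033  0.0012 -0.033 ]
tip [0.5107 0.0857 0.2004] [np.float64(0.0008664799104364606), np.float64(0.0008664799104364351)]
collar [0.5591 0.0893 0.1941] [np.float64(0.0009420500363945022), np.float64(0.0009420500363945577)]
knobtop [ 0.659  -0.0038  0.3131] [np.float64(0.0010525383624901796), np.float64(0.0010525383624904272)]
columntop [0.6505 0.0978 0.2377] [np.float64(0.0017285427912023567), np.float64(0.0017285427912023207)]
top [array([289.3354, 234.0919]), array([289.2857, 214.1226])]
scene [array([295.839 , 251.0633]), array([281.7391, 243.2677])]
```

Triangulation gives the column at (0.6505, 0.098), yaw 5.3°, and the seat at about (0.538, 0.087, 0.1935). The bracket weighs about 5 N, so I expect roughly 54 mm of pull. I'll turn by 41.7° and move in front of the hook.

```bash
python3 -m pendant '[[0,0,0,0,0,-0.0927,-1],[0,0,0,0,0,-0.0927,-1],[0,0,0,0,0,-0.0927,-1],[0,0,0,0,0,-0.0927,-1],[0,0,0,0,0,-0.0927,-1],[0.38,0,0,0,0,0,-1],[0.38,0,0,0,0,0,-1],[0,-0.46,0,0,0,0,-1],[0,-0.46,0,0,0,0,-1],[0,-0.46,0,0,0,0,-1],[0,-0.46,0,0,0,0,-1],[0,-0.46,0,0,0,0,-1]]'
python3 -m pendant '[[0,0,0.22,0,0,0,-1],[0,0,0.22,0,0,0,-1],[0,0,0.22,0,0,0,-1],[0,0,0,0,0,0,-1],[0,0,0,0,0,0,-1]]'
python3 - <<'E'
from h import *
np.set_printoptions(precision=4,suppress=True)
F=[]
a=optics.grab_frame('wrist');s=telemetry.get_state();F.append(s['contact_force'])
b=optics.grab_frame('scene');F.append(telemetry.get_state()['contact_force'])
t=optics.grab_frame('top');s=telemetry.get_state();F.append(s['contact_force'])
print(np.array(F),s['eef_pos'],s['orientation'])
up=lambda im,r,c,k:cv2.resize(im[r[0]:r[1],c[0]:c[1]],None,fx=k,fy=k,interpolation=cv2.INTER_CUBIC)
cv2.imwrite('pics/w4.png',a)
m=np.hstack([up(b,(190,310),(250,350),4),up(t,(190,310),(240,340),4)]); cv2.imwrite('pics/m4.png',m)
A=rot(s['orientation']); h=np.array(s['eef_pos'])+A@[.002,.001,.0278]; print('hole',h,[(n,proj(n,h),proj(n,h+[0,0,.061])) for n in('scene','top','wrist')])
E
```

```text
time_s: 8.95
eef_pos: [0.4614, 0.0775, 0.2906]
orientation: [-0.0, -0.047, 0.999, -0.0]
contact_force: [1.5, 0.0, -5.3]
opening: 0.0258
time_s: 9.57
eef_pos: [0.462, 0.079, 0.2257]
orientation: [0.0, -0.047, 0.999, -0.0]
contact_force: [1.3, 0.0, -5.5]
opening: 0.0258
[[-0.8676  0.1731 -4.7069]
 [-0.5998 -0.2568 -4.5819]
 [ 0.0303 -0.5315 -5.1607]] [0.4627 0.079  0.2262] [ 0.001  -0.047   0.9989 -0.0001]
hole [0.4607 0.0798 0.1984] [('scene', array([319.6319, 264.5286]), array([319.9727, 242.7758])), ('top', array([285.2124, 270.0925]), array([283.3752, 269.6426])), ('wrist', array([313.3748, 258.8425]), array([313.1004, 308.8172]))]
```

View pics/m4.png

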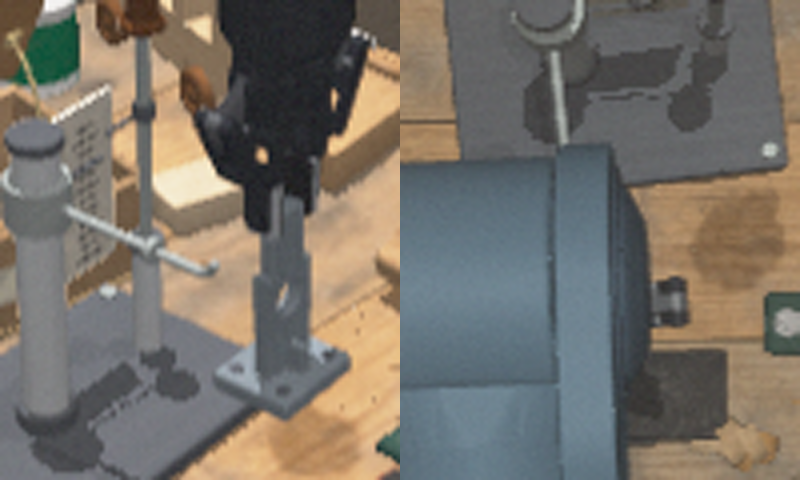

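The scene crop shows the bracket upright in front of the hook tip at (212,268), with the hole at about (287,295). I'll overlay the predicted model to check the height and sideways alignment.

```bash
python3 - <<'E'
from h import *
s=telemetry.get_state(); A=rot(s['orientation']); o=np.array(s['eef_pos'])+A@[.002,.001,.0278]
B=np.c_[-A[:,0],A[:,1],[0,0,1]]  # bracket/stand axes
print(B)
im=optics.grab_frame('scene')
b=cv2.imread('pics/w4.png')
k=6; r0,c0=225,285
z=cv2.resize(im[r0:r0+85,c0:c0+66],None,fx=k,fy=k,interpolation=cv2.INTER_CUBIC)
def draw(pts,col):
    q=[((proj('scene',p)-[c0,r0]+.5)*k) for p in pts]; cv2.polylines(z,[np.int32(q)],True,col,1)
L=lambda x,y,zz:o+B@[x,y,zz-.065]
th=np.linspace(0,6.28,40)
draw([L(-.006,.012*np.cos(t),.065+.012*np.sin(t)) for t in th],(0,0,255))
draw([L(-.006,-.014,.126),L(-.006,.014,.126),L(-.006,.014,.085),L(-.006,.02,.085),L(-.006,.02,.014),L(-.006,-.02,.014),L(-.006,-.02,.085),L(-.006,-.014,.085)],(0,255,0))
draw([L(-.028,-.033,.014),L(-.028,.033,.014),L(.028,.033,.014),L(.028,-.033,.014)],(255,255,0))
seat=np.array([.538,.0874,.1935]); S=np.array([[.9957,-.0924,0],[.0924,.9957,0],[0,0,1]])
draw([seat+S@p for p in ([-.031,0,.009],[-.017,0,0],[.017,0,0])],(0,0,255))
w=b[130:470,170:470]; w=cv2.resize(w,(450,510),interpolation=cv2.INTER_CUBIC)
for p in ([-.031,0,.009],[-.017,0,0],[.017,0,0]):
    q=(proj('wrist',seat+S@p)-[170,130])*1.5; cv2.circle(w,tuple(int(v) for v in q),3,(0,0,255),1)
z=np.hstack([z[:510],w])[:,:800]; cv2.imwrite('pics/m5.png',z)
E
```

```text
[[ 9.95576980e-01 -9.39268891e-02  0.00000000e+00]
 [ 9.39271523e-02  9.95579072e-01  0.00000000e+00]
 [ 2.04140729e-03 -2.24589979e-04  1.00000000e+00]]
```

View pics/m5.png

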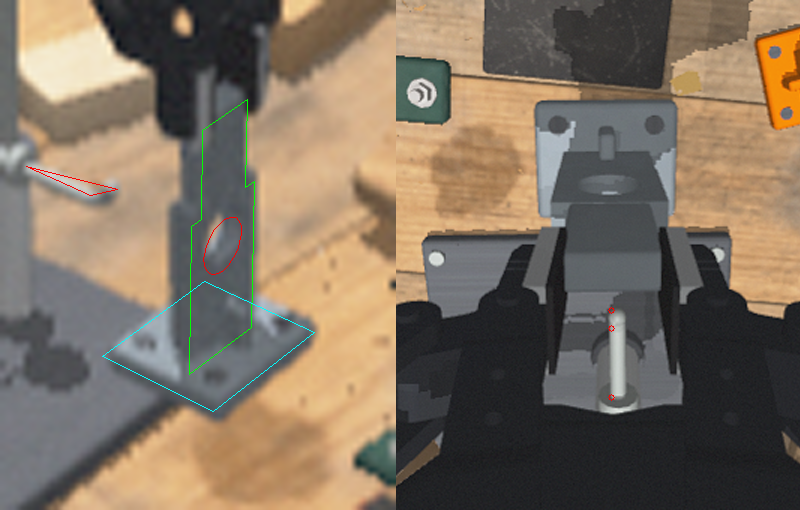

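Overlay fits for foot, web and hook. In the wrist picture the rod (col 618) lies about 3 mm to tool +y of the hole (col 608). I'll correct by +3 mm in y and 3 mm down, then advance gently.

```bash
python3 -m pendant '[[-0.18,0.03,0.03,0,0,0,-1],[-0.18,0,0,0,0,0,-1],[0,0,0,0,0,0,-1],[-0.07,0,0,0,0,0,-1],[-0.07,0,0,0,0,0,-1],[-0.07,0,0,0,0,0,-1],[0,0,0,0,0,0,-1],[0,0,0,0,0,0,-1]]'
python3 - <<'E'
from h import *
b=optics.grab_frame('scene'); F=telemetry.get_state(); w=optics.grab_frame('wrist')
print(F['contact_force'],F['wrist_torque'])
z=cv2.resize(b[225:295,265:331],None,fx=6,fy=6,interpolation=cv2.INTER_CUBIC)
w=cv2.resize(w[190:400,230:400],(340,420),interpolation=cv2.INTER_CUBIC)
cv2.imwrite('pics/m6.png',np.hstack([z,w]))
E
```

```text
time_s: 10.78
eef_pos: [0.5181, 0.0872, 0.2221]
orientation: [-0.0, -0.047, 0.999, -0.0]
contact_force: [-1.0, -0.3, -5.5]
opening: 0.0259
[ 0.36796275  0.15056977 -5.07840183] [-0.02122599 -0.01379019  0.03154768]
```

View pics/m6.png

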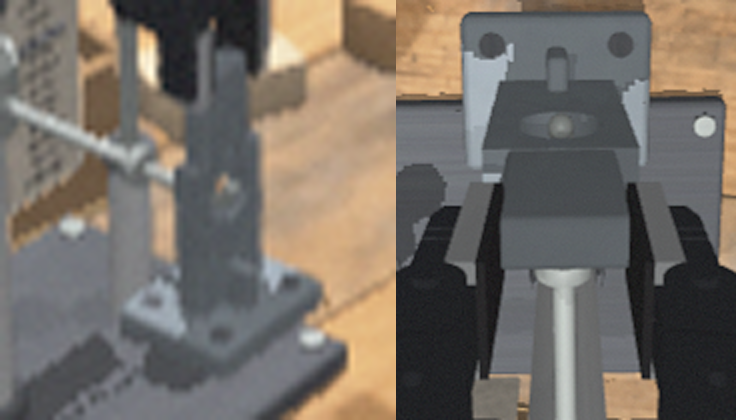

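The hook tip shows inside the hole, centred at (561,125), with no contact force. I'll advance 20 mm more and start lowering slowly.

```bash
python3 -m pendant '[[-0.07,0,0,0,0,0,-1],[-0.07,0,0,0,0,0,-1],[-0.06,0,0,0,0,0,-1],[0,0,0,0,0,0,-1],[0,0,0.025,0,0,0,-1],[0,0,0.025,0,0,0,-1],[0,0,0.025,0,0,0,-1],[0,0,0.025,0,0,0,-1],[0,0,0,0,0,0,-1],[0,0,0,0,0,0,-1]]'
python3 -m pendant '[[0,0,0.025,0,0,0,-1],[0,0,0.025,0,0,0,-1],[0,0,0.025,0,0,0,-1],[0,0,0.025,0,0,0,-1],[0,0,0.025,0,0,0,-1],[0,0,0.025,0,0,0,-1],[0,0,0,0,0,0,-1],[0,0,0,0,0,0,-1]]'
```

```text
time_s: 12.12
eef_pos: [0.5383, 0.0891, 0.2122]
orientation: [0.0, -0.047, 0.999, -0.0]
contact_force: [-0.2, -0.2, -4.4]
opening: 0.0259
time_s: 13.12
eef_pos: [0.5384, 0.0891, 0.1973]
orientation: [0.0, -0.047, 0.999, -0.0]
contact_force: [-0.1, -0.5, -5.1]
opening: 0.0257
```

```bash
python3 -m pendant '[[0,0,0.025,0,0,0,-1],[0,0,0.025,0,0,0,-1],[0,0,0.025,0,0,0,-1],[0,0,0.025,0,0,0,-1],[0,0,0,0,0,0,-1],[0,0,0,0,0,0,-1]]'
python3 -m pendant '[[0,0,0,0,0,0,-1]]'|grep force
python3 -m pendant '[[0,0,0,0,0,0,-1]]'|grep force
python3 - <<'E'
from h import *
b=optics.grab_frame('scene'); cv2.imwrite('pics/s7.png',cv2.resize(b[180:300,240:330],None,fx=5,fy=5,interpolation=cv2.INTER_CUBIC))
E
```

```text
time_s: 13.88
eef_pos: [0.5384, 0.0891, 0.1873]
orientation: [0.0, -0.047, 0.999, -0.0]
contact_force: [0.0, 0.3, -3.9]
opening: 0.0262
contact_force: [1.0, 0.1, -3.4]
contact_force: [0.7, -0.4, -3.0]
```

View pics/s7.png

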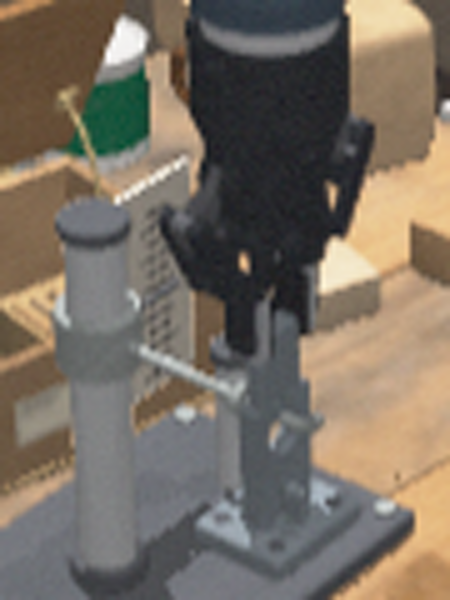

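The bracket hangs on the hook and the carriage is already drawn down, so the spring carries about 2 N. I'll lower further at 20 mm/s.

```bash
python3 -m pendant '[[0,0,0.025,0,0,0,-1],[0,0,0.025,0,0,0,-1],[0,0,0.025,0,0,0,-1],[0,0,0.025,0,0,0,-1],[0,0,0.025,0,0,0,-1],[0,0,0.025,0,0,0,-1],[0,0,0.025,0,0,0,-1],[0,0,0.025,0,0,0,-1],[0,0,0,0,0,0,-1],[0,0,0,0,0,0,-1],[0,0,0,0,0,0,-1]]'
for i in 1 2 3 4 5 6 7 8; do python3 -m pendant '[[0,0,0,0,0,0,-1]]'|grep force;done
```

```text
time_s: 15.55
eef_pos: [0.5384, 0.0891, 0.1673]
orientation: [0.0, -0.047, 0.999, -0.0]
contact_force: [0.2, 0.5, -1.5]
opening: 0.0262
contact_force: [0.7, -0.2, -1.8]
contact_force: [-0.3, 0.6, -2.2]
contact_force: [0.0, -0.6, -1.1]
contact_force: [0.6, -0.2, -0.1]
contact_force: [0.0, -0.3, -2.3]
contact_force: [-0.2, 1.0, -2.1]
contact_force: [0.3, 0.7, -1.4]
contact_force: [0.9, 0.0, -1.1]
```

```bash
python3 -m pendant '[[0,0,0.025,0,0,0,-1],[0,0,0.025,0,0,0,-1],[0,0,0.025,0,0,0,-1],[0,0,0.025,0,0,0,-1],[0,0,0,0,0,0,-1],[0,0,0,0,0,0,-1],[0,0,0,0,0,0,-1],[0,0,0,0,0,0,-1]]'
cat > avg.py <<'E'
from h import *
F=[]
for i in range(24):
    optics.grab_frame('wrist'); F.append(telemetry.get_state()['contact_force'])
F=np.array(F); print(F.mean(0),F.std(0),telemetry.get_state()['eef_pos'],telemetry.get_state()['time_s'])
E
python3 avg.py
```

```text
time_s: 17.55
eef_pos: [0.5384, 0.0891, 0.1573]
orientation: [0.0, -0.047, 0.999, -0.0]
contact_force: [-0.1, -0.2, -0.8]
opening: 0.0258
[ 0.09826463 -0.04669037 -0.64509494] [0.45609803 0.47661478 0.46555825] [0.53831786 0.08910902 0.15718711] 18.75
```

```bash
python3 -m pendant '[[0,0,0.02,0,0,0,-1],[0,0,0.02,0,0,0,-1],[0,0,0.02,0,0,0,-1],[0,0,0,0,0,0,-1],[0,0,0,0,0,0,-1],[0,0,0,0,0,0,-1],[0,0,0,0,0,0,-1],[0,0,0,0,0,0,-1]]'
python3 avg.py
```

```text
time_s: 19.75
eef_pos: [0.5383, 0.0891, 0.1512]
orientation: [0.0, -0.047, 0.999, -0.0]
contact_force: [-0.5, -0.1, -0.1]
opening: 0.0259
[-0.00123037  0.00636337  0.03749401] [0.44983473 0.52512318 0.33657008] [0.53834804 0.08910845 0.15121339] 20.95
```

Balanced (0.04 N ± 0.08 N). Letting go.

```bash
python3 -m pendant '[[0,0,0,0,0,0,-0.25],[0,0,0,0,0,0,-0.1],[0,0,0,0,0,0,0.1],[0,0,0,0,0,0,0.3],[0,0,0,0,0,0,0.3],[0,0,0,0,0,0,0.3],[0,0,0,0,0,0,0.3],[0,0,0,0,0,0,0.3]]'
python3 - <<'E'
from h import *
b=optics.grab_frame('scene'); w=optics.grab_frame('wrist')
z=cv2.resize(b[185:315,245:335],None,fx=4,fy=4,interpolation=cv2.INTER_CUBIC)
cv2.imwrite('pics/m8.png',np.hstack([z,cv2.resize(w[140:450,200:460],(436,520))]))
E
```

```text
time_s: 21.95
eef_pos: [0.5383, 0.0891, 0.1512]
orientation: [0.0, -0.047, 0.999, -0.0]
contact_force: [0.6, 0.2, 0.0]
opening: 0.0555
```

View pics/m8.png

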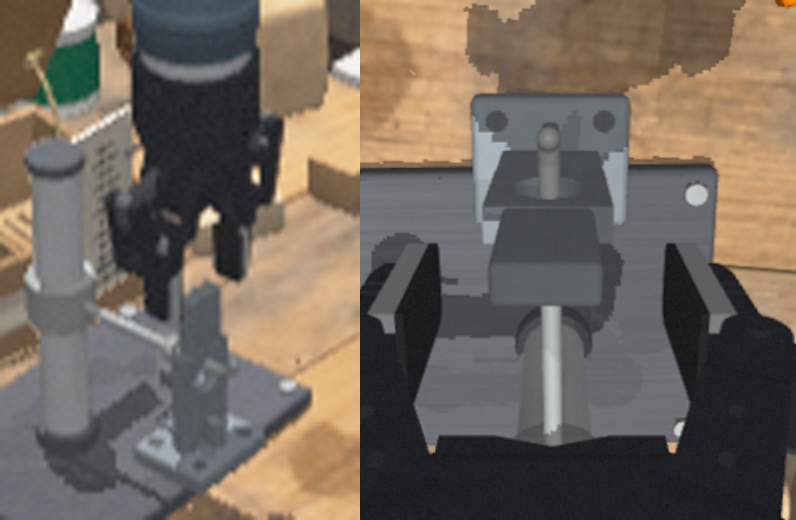

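Both views show the bracket hanging freely: fingers clear on both sides, rod through the hole at (548,190). I've now viewed 12 pictures, so the rest is numeric. I'll rise and clear the view.

```bash
python3 -m pendant '[[0,0,-0.1,0,0,0,0.3],[0,0,-0.2,0,0,0,0.3],[0,0,-0.4,0,0,0,0.3],[0,0,-0.5,0,0,0,0.3],[0,0,-0.5,0,0,0,0.3],[0.3,-0.45,0,0,0,0,0.3],[0.3,-0.45,0,0,0,0,0.3],[0.3,-0.45,0,0,0,0,0.3],[0,0,0,0,0,0,0.3],[0,0,0,0,0,0,0.3]]'
python3 - <<'E'
from h import *
np.set_printoptions(precision=4,suppress=True,linewidth=250)
b=optics.grab_frame('scene'); cv2.imwrite('pics/s9.png',b); a=cv2.imread('pics/scene0.png')
for t in ['pointer_tip','marker_tip','marker_knob','hook_seat','bracket_hole']:
    print(t,[(np.round(d['uv'],1).tolist(),round(d['score'],2)) for d in optics.find_in(t,'scene')][:4])
S=np.array([[.9957,-.0924,0],[.0924,.9957,0],[0,0,1]]); col=np.array([.6505,.0978,0])
print('ring',[proj('scene',col+[0,0,z]) for z in(.19,.132)])
for y in(-.06,-.08,-.1): print(y,[proj('scene',col+S@[0,y,z]) for z in(.209,.19,.132)])
d=np.abs(b.astype(int)-a).max(2)
print(d[205:275,255:300]//10)
E
```

```text
time_s: 23.3
eef_pos: [0.4617, -0.0535, 0.3218]
orientation: [0.001, -0.047, 0.999, 0.0]
contact_force: [-0.2, -0.4, -0.2]
opening: 0.0557
pointer_tip [([343.0, 328.3], 0.46)]
marker_tip [([285.9, 204.5], 0.89)]
marker_knob [([285.8, 204.9], 0.83)]
hook_seat [([260.1, 264.7], 0.93), ([294.2, 288.1], 0.5)]
bracket_hole [([297.0, 291.2], 0.72), ([291.7, 348.3], 0.72)]
ring [array([259.9152, 239.8952]), array([260.7917, 258.8752])]
-0.06 [array([275.506 , 223.8766]), array([275.6885, 230.1642]), array([276.2386, 248.8769])]
-0.08 [array([280.6296, 220.77  ]), array([280.7784, 227.0257]), array([281.227 , 245.6486])]
-0.1 [array([285.6708, 217.7143]), array([285.7869, 223.9379]), array([286.1377, 242.471 ])]
[[0 0 0 ... 0 0 0]
 [0 0 0 ... 0 0 0]
 [0 0 0 ... 0 0 0]
 ...
 [0 0 0 ... 3 3 3]
 [0 0 0 ... 3 3 3]
 [0 0 0 ... 2 3 3]]
```

```bash
python3 - <<'E'
import cv2,numpy as np
a=cv2.imread('pics/scene0.png',0).astype(int);b=cv2.imread('pics/s9.png',0).astype(int)
print('cols 262..291, left before, right now (gray/10 as hex-ish)')
ch='0123456789ABCDEFGHIJKLMNOPQ'
for r in range(206,264): print(r,''.join(ch[v//10] for v in a[r,262:292]),''.join(ch[v//10] for v in b[r,262:292]), ''.join('.' if abs(v)<12 else '+' if v>0 else '-' for v in (b-a)[r,262:292]))
E
```

```text
cols 262..291, left before, right now (gray/10 as hex-ish)
206 66565556GGGHHHGGHHHHHF99ABHHHH 66655556GGHHHHHHHHIHHFAAABIIII ..............................
207 55565679FFFGGGGGGHHGHF9AABHHHI 6666667AGGGHHGHHHHHHHGAAACIIII ..............................
208 665658CCFFFGFGGGGGGGGG9AABIHII 666568CCGGGGGGGGHHHHHHAAACIIII ..............................
209 66688CECEFFEEEEEFFGHHG9A9BHHHH 66688DFCFFFFFFFFFGHHHH9AACIIII ..........................+...
210 88BCDEDDEDDDCCCCEFGHHH99ABHHHH 99CDDFEDFEEDDDCDEGHHIH9AACIIII ..............................
211 DDFFFDDDDCCCCBHFEGHHHH9AABHHGF DDGFGEEEDDDDCCIGEGHHII9AABHIHG ..............................
212 FFGEEDEDCCCCGLJHGHHHIH9A9BEFFF FGHEFDEDCCDDHLKHGHIIII9AABFGFF ..............................
213 EEFDDEEEDDGKHLDDHHHHHH999BCFEG EFGEEEFEEDHLIMDEIIIIII9AABCFFH ..............................
214 DDDEEFFFEKMKECCDHHHHHF9999CGGG EEEFFFGGELNLFCCDIIHHHG9AAADGHG ..............................
215 FFFFFFGILLKBCCCCGHHHHB9A989FGH GFFGGGGJLLLCCCCCHHHIHB9AA8AGHH ..............................
216 FFFFFIMJLECCCCCCHHHFF688877FGH FGGGGIMKMEDCCCCCHIIGG688887GHH .....
[... 3884 characters left out ...]
................++..+
257 CCBBBCCCDAC8888888999ABCCCCCFG DDCCAA9DEAC9999998999BCCDDDCGH .....--.......................
258 CBBBBCCDC8988888898CCBBCCCCCFG CBBAAA9EC8999889999CDBBCCDDCEH .....--.......................
259 CBBBBDAC888888988BCCCBBCCCCCEG BAAAAA9C989999999CCDDBBCCDDCEH -.-..--.......................
260 CBBBBC88888888BBCCCEDCBCCCCCDG AAAABB99889989BCCCDEECCCCDCBCE -.--..+.....................--
261 CBBBD8888889ADGGFCEGGCBCCCCCDH AAAACCBA8999AEHHGCEHHCBCCDCB89 -..-.+++....................--
262 CCBBD88888BBBIKJJCEFGBBBCCCCEH AAAABCDCHGCBCIKKJDEFHCBCCDDB88 --..-+++++..................--
263 CCBBC989BCCCBFHIFBBCEBBCCCCCDG AAAAAABCJJIGDFIJGBCCEBBCCCDB88 -----++++++++...............--
```

Pixel maps: the pointer tip moved from (275,230) to (275.5,248.7), which puts it at z≈0.132 (carriage ≈58 mm). The index lies on the z≈0.209 line, so it has to slide about 77 mm. I'll go over the knob with the jaws along x.

```bash
python3 -m pendant '[[0,0,-0.1,0,0,0.111,0.3],[0,0,-0.1,0,0,0.111,0.3],[0,0,-0.1,0,0,0.111,0.3],[0,0,0,0,0,0.111,0.3],[0,0,0,0,0,0.111,0.3],[0,0,0,0,0,0.111,0.3],[0,0,0,0,0,0.111,0.3],[0,0,0,0,0,0.111,0.3],[0,0,0,0,0,0.111,0.3]]'
python3 -m pendant '[[0.06,0.404,0,0,0,0,0.3],[0.06,0.404,0,0,0,0,0.3],[0.06,0.404,0,0,0,0,0.3],[0.06,0.404,0,0,0,0,0.3],[0.06,0.404,0,0,0,0,0.3],[0,0,0,0,0,0,0.3],[0,0,0,0,0,0,0.3]]'
python3 - <<'E'
from h import *
np.set_printoptions(precision=4,suppress=True)
P=campose('wrist'); w=optics.grab_frame('wrist'); cv2.imwrite('pics/w10.png',w)
for t,z in [('marker_knob',.296),('marker_tip',.209),('pointer_tip',.132)]:
    print(t,[(np.round(d['uv'],1),round(d['score'],2),atz('wrist',d['uv'],z,P)) for d in optics.find_in(t,'wrist')][:3])
h=cv2.cvtColor(w,cv2.COLOR_BGR2HSV); m=((h[...,0]<15)&(h[...,1]>110)&(h[...,2]>40)).astype(np.uint8)
n,_,st,ce=cv2.connectedComponentsWithStats(m)
for i in np.argsort(-st[1:,4])[:5]+1: print(st[i],ce[i],atz('wrist',ce[i],.31,P))
print('exp knob px',proj('wrist',[.660,-.005,.313],P),proj('wrist',[.660,-.005,.296],P))
E
```

```text
time_s: 24.72
eef_pos: [0.4616, -0.0532, 0.3511]
orientation: [-0.0, 0.674, 0.738, -0.0]
contact_force: [-0.2, -0.0, 0.5]
opening: 0.0554
time_s: 25.6
eef_pos: [0.6593, -0.0043, 0.3508]
orientation: [-0.0, 0.672, 0.74, -0.0]
contact_force: [0.8, -0.1, 0.1]
opening: 0.0557
marker_knob [(array([322. , 235.8]), 0.85, array([0.663 , 0.0051, 0.296 ])), (array([131.2, 123.7]), 0.36, array([0.5455, 0.0618, 0.296 ]))]
marker_tip [(array([318.4, 236.4]), 0.71, array([ 0.6641, -0.0193,  0.209 ])), (array([277.1,  99.8]), 0.39, array([0.6201, 0.0897, 0.209 ]))]
pointer_tip [(array([279. , 102.7]), 0.64, array([0.6141, 0.0934, 0.132 ]))]
[ 299  215   45   54 1825] [321.1595 240.9173] [0.6622 0.0058 0.31  ]
[506 231  52 109 734] [532.0041 286.6921] [ 0.7945 -0.0109  0.31  ]
[153  83   8  94 552] [156.9257 129.3533] [0.5664 0.0603 0.31  ]
[ 65   0  21  77 537] [74.9423 37.1601] [0.5244 0.1026 0.31  ]
[604  17  36  85 516] [623.5659  60.5872] [0.8106 0.1194 0.31  ]
exp knob px [315.7314 259.4177] [315.6543 250.6542]
```

```bash
python3 -m pendant '[[0.035,0.03,0,0,0,0,0.3],[0,0,0.15,0,0,0,0.3],[0,0,0.15,0,0,0,0.3],[0,0,0.15,0,0,0,0.3],[0,0,0.1,0,0,0,0.3],[0,0,0.06,0,0,0,0.3],[0,0,0,0,0,0,0.3],[0,0,0,0,0,0,-0.1]]'
python3 -m pendant '[[0,0,0,0,0,0,-1],[0,0,0,0,0,0,-1],[0,0,0,0,0,0,-1],[0,0,0,0,0,0,-1]]'
```

```text
time_s: 26.8
eef_pos: [0.6624, -0.0008, 0.2908]
orientation: [0.0, 0.673, 0.74, 0.0]
contact_force: [-0.3, 0.1, -1.0]
opening: 0.0391
time_s: 27.3
eef_pos: [0.6623, -0.0009, 0.2902]
orientation: [0.0, 0.673, 0.74, -0.0]
contact_force: [-0.2, -0.2, 1.3]
opening: -0.0001
```

The jaws closed on nothing, so the knob isn't where I assumed. I'll measure again.

```bash
python3 - <<'E'
from h import *
np.set_printoptions(precision=4,suppress=True)
b=optics.grab_frame('scene'); cv2.imwrite('pics/s11.png',b); 
for t in ['marker_knob','marker_tip','pointer_tip']: print(t,[(np.round(d['uv'],1),round(d['score'],2)) for d in optics.find_in(t,'scene')][:3])
P=campose('wrist'); w=optics.grab_frame('wrist'); cv2.imwrite('pics/w11.png',w)
for n,im in(('scene0',cv2.imread('pics/scene0.png')),('s9',cv2.imread('pics/s9.png')),('s11',b),('w10',cv2.imread('pics/w10.png')),('w11',w)):
    h=cv2.cvtColor(im,cv2.COLOR_BGR2HSV); m=((h[...,0]<15)&(h[...,1]>110)&(h[...,2]>25)).astype(np.uint8)
    n_,_,st,ce=cv2.connectedComponentsWithStats(m)
    print(n,[(st[i].tolist(),np.round(ce[i],1).tolist()) for i in range(1,n_) if st[i,4]>60 and (240<ce[i][0]<380) and 150<ce[i][1]<330])
print([proj('scene',[.660,-.005,z]) for z in(.313,.279,.29)], proj('scene',telemetry.get_state()['eef_pos']))
hs=cv2.cvtColor(cv2.imread('pics/scene0.png'),cv2.COLOR_BGR2GRAY)
print('scene0 gray cols 276..296')
for r in range(176,208): print(r,' '.join(f'{v:3d}' for v in cv2.imread('pics/scene0.png')[r,276:296,0]), '|',' '.join(f'{v:3d}' for v in b[r,276:296,0]))
E
```

```text
marker_knob [(array([285.6, 204.4]), 0.8)]
marker_tip [(array([283.5, 203.3]), 0.86)]
pointer_tip [(array([261.7, 258.8]), 0.72), (array([366.1, 246.4]), 0.72)]
scene0 [([371, 174, 9, 17, 99], [375.2, 183.5]), ([274, 181, 18, 20, 199], [282.5, 191.5]), ([295, 206, 9, 13, 81], [298.6, 212.4]), ([323, 294, 18, 17, 68], [331.1, 301.3])]
s9 [([241, 175, 25, 23, 178], [254.3, 185.8]), ([371, 174, 9, 17, 99], [375.2, 183.5]), ([274, 182, 17, 19, 200], [282.5, 191.5]), ([295, 206, 8, 13, 77], [298.5, 212.0])]
s11 [([228, 178, 35, 36, 316], [243.4, 194.0]), ([274, 182, 17, 19, 179], [282.5, 192.1]), ([295, 206, 8, 13, 77], [298.6, 212.2])]
w10 [([299, 215, 45, 54, 1825], [321.2, 240.9])]
w11 [([288, 244, 58, 49, 1848], [317.3, 265.7])]
[array([285.8754, 181.8105]), array([286.0784, 193.6508]), array([286.0129, 189.8483])] [284.2405 190.0495]
scene0 gray cols 276..296
176  87  90  89  88 106 102 124  79  81  82  80  79  78  78 127 153 168 166 165 165 |  90  92  90  38 111  71  73 113 109  43  42  37  37  36  40 155 170 170 169 170
177  99 104 110 123 137 137 157  80  79  81  78  83  77  76  7
[... 4383 characters left out ...]
 120 145 120  82  86  84  82  86  87
204 139 136 133 133 132 135 137 125  93  99 101 117 143 138 108  78  85  85  84  83 | 139 140 137 134 134 137 139 126 100 104 100 121 144 140 110  81  84  87  84  83
205 137 136 135 133 136 138 141 130  94 100  98 112 139 139 140 111 114  88  81  83 | 138 142 137 138 141 138 144 133  98 100 101 115 142 139 141 114 119  86  82  83
206 133 131 134 135 139 137 139 130  97  98 100 105 142 141 140 139 141 115  81  80 | 136 133 135 139 139 144 142 130  93 103 100 107 143 144 143 143 143 119  84  82
207 131 134 130 137 139 135 137 132  94  99 103 105 145 141 144 140 142 139 111  67 | 130 132 137 138 138 136 138 133  92 101 100 109 148 144 147 145 146 142 115  71
```

```bash
python3 avg.py; python3 - <<'E'
from h import *
np.set_printoptions(precision=4,suppress=True)
print(tri([ray('top',(319.6,178.5)),ray('scene',(285,183.7))]))
ch='0123456789ABCDEFGHIJKLMNOPQ'
for n,R0,R1 in(('w10',206,280),('w11',236,304)):
    g=cv2.imread(f'pics/{n}.png',0); print(n)
    for r in range(R0,R1,2): print(r,''.join(ch[v//10] for v in g[r,270:370:2]))
t=cv2.imread('pics/top0.png',0);print('top cols 308..332')
for r in range(170,195): print(r,''.join(ch[v//10] for v in t[r,308:332]))
E
```

```text
[-0.02201191  0.17385833  0.050727  ] [0.51713481 0.61663265 0.51579037] [ 0.66222774 -0.0008566   0.29019126] 28.75
(array([ 0.6635, -0.0052,  0.3062]), [np.float64(1.5638825224898437e-05), np.float64(1.5638825225024418e-05)])
w10
206 CCCCBBCCBBBBCCCBCCBBCBA8767ABBBBBBCCBBCBBCBC9LMMGC
208 CCCCBCCCCBBBCCBBCCCBCC865557CBBBBBCCBCBCBCBCDMMMKB
210 CCCCBCCBBCBCCBBBCCBBBA4667656BBBBBCCBBBCBBBCBMMMIB
212 CCCCBCCCCBBBCBCBCCBBC666776659BBBBCBBBCBBCBCBELHBC
214 CCCCBBCCBBBBBBBBCCBBC566666559BBBBCBBBBBBBBBBBBBCB
216 ABAAAAAAAAAAAAAAAAAA854445445359BABABBBBBBBBBBBBBB
218 IIIFBGGGFFGGHHHHHIH94555555555538FGFGHHIGGGFGGGGGF
220 IIIEBFGIGFGGGHGHGG7455555545444446FFHIGHGGGFFGFGGG
222 IIIDCGGIGFGGGHGGH94555555555455554AGGGGGGFGFEEEGGF
224 IIIDCGHHGGGGHHGGD455555444344454554CGGGFFFFEEEEFGF
226 IIICFGGHHGGGGHHF45545444444343345443DGHFEEEEEEFFGG
228 HIICGGGGHGHGHHHD55554444444443334455BGHFEDEEFFGFFG
230 IIIAGFGGHFGGGGHA565444444443343334557HGFFFEEFFGFGH
232 III9GGGFGEGHGGG6555444444443333334545HGFFGFEFGGGGE
234 HIH9EGHGGFGGGGF5554444444444333333555FFFFGGFFGGGGE
236 IIH9GHHHHGGGHGD5554434445555443333577CG
[... 3083 characters left out ...]
6667
171 BBCA8A988788777666776776
172 CCCCCCCBCBCCBA9A88878877
173 CCDDCDDCCCBBCDCCCDDDCCAA
174 DDDEDEDCA77888ACBA9AAACD
175 DDDEDDC97778888899AAA9AC
176 9ABAA9A7778788788ADBA99D
177 9AAAA97877788788AFHHCA9D
178 AAAAA967788877778DIHEA9D
179 AAAAA767888777776AIHBA9D
180 EEHD866787787877689BAA9B
181 LLIC877577788775679AA99A
182 9A998764567776558889A999
183 9889975554555555788AAA9A
184 8889966555454457779AAAAA
185 8889A8655555556678AAAAAA
186 88899965555666577AAAAA99
187 8999997655665557A9A999A9
188 9A99867876556699AAAAAAA9
189 878999A97666769AAAAAAAA9
190 988999AA965668AAAA9AAAA9
191 89899AAA9777799AAAAAAAA9
192 999AAA9997777AAAAAAAA999
193 9999999997777AAA9A999999
194 9999998997777AA9A9AA9AAA
```

Several cues (scene row 183, wrist row 281) agree that the knob top is at z≈0.307, with the shut fingertips just above it. The real tips are about 19 mm behind the nominal TCP. The knob hasn't moved. I'll open, go 19 mm lower, and close.

```bash
python3 -m pendant '[[0,0,0,0,0,0,0.3],[0,0,0,0,0,0,0.3],[0,0,0,0,0,0,0.3],[0,0,0,0,0,0,0.3],[-0.03,0.015,0.06,0,0,0,0.3],[0,0,0.06,0,0,0,0.3],[0,0,0.07,0,0,0,0.3],[0,0,0,0,0,0,0.3]]'
python3 -m pendant '[[0,0,0,0,0,0,-0.3],[0,0,0,0,0,0,-0.5],[0,0,0,0,0,0,-1],[0,0,0,0,0,0,-1],[0,0,0,0,0,0,-1],[0,0,0,0,0,0,-1]]'
```

```text
time_s: 29.75
eef_pos: [0.6634, -0.0036, 0.2701]
orientation: [-0.001, 0.673, 0.74, -0.001]
contact_force: [0.0, -0.8, -0.2]
opening: 0.0556
time_s: 30.5
eef_pos: [0.6641, -0.0037, 0.2714]
orientation: [0.0, 0.673, 0.74, 0.0]
contact_force: [-0.2, -0.6, 2.0]
opening: 0.0191
```

Gripped the knob (19 mm). Slide down 66 mm first, then measure.

```bash
python3 -m pendant '[[0,0,0.11,0,0,0,-1],[0,0,0.11,0,0,0,-1],[0,0,0.11,0,0,0,-1],[0,0,0.11,0,0,0,-1],[0,0,0.11,0,0,0,-1],[0,0,0.11,0,0,0,-1],[0,0,0,0,0,0,-1],[0,0,0,0,0,0,-1]]'
python3 - <<'E'
from h import *
np.set_printoptions(precision=4,suppress=True)
b=optics.grab_frame('scene'); cv2.imwrite('pics/s12.png',b); s9=cv2.imread('pics/s9.png',0).astype(int); g=cv2.cvtColor(b,cv2.COLOR_BGR2GRAY).astype(int)
for t in ['marker_tip','pointer_tip','marker_knob']: print(t,[(np.round(d['uv'],1),round(d['score'],2)) for d in optics.find_in(t,'scene')][:3])
ch='0123456789ABCDEFGHIJKLMNOPQ'
for r in range(214,262): print(r,''.join(ch[v//10] for v in s9[r,264:292]),''.join(ch[v//10] for v in g[r,264:292]),''.join('.' if abs(v)<12 else '+' if v>0 else '-' for v in (g-s9)[r,264:292]))
E
```

```text
time_s: 31.5
eef_pos: [0.664, -0.0037, 0.2045]
orientation: [-0.0, 0.673, 0.74, -0.0]
contact_force: [2.1, 1.2, -2.2]
opening: 0.0187
marker_tip [(array([283.6, 220.8]), 0.7)]
pointer_tip [(array([264.6, 260.6]), 0.68), (array([281.3, 224.9]), 0.65), (array([192.2, 360.4]), 0.32)]
marker_knob [(array([283.6, 224.4]), 0.73)]
214 EFFFGGELNLFCCDIIHHHG9AAADGHG EEFFGGEKLKECCDHIHE44455445FG ........--.......---------..
215 FGGGGJLLLCCCCCHHHIHB9AA8AGHH FFFGGIKKJCCCCCHHGA44555445BF ......-.-.......------------
216 GGGIMKMEDCCCCCHIIGG688887GHH GGGILILDCCCCCCHIB5455555546C ....--..........------------
217 GFLMMFDDCCCDCCIGGFF666766GHH GFKLKECCCCCCCCHG544554444566 ....-...........---..-------
218 JMLLCCDCCDCCCCGGFHF666666HHH ILKJCCCCCCCCCCGF455555545556 ...-............---..-.-----
219 JMEDCCDCDDDDCCGIGEA86666AHHH ILECCCCCCCCCCCGI655565556557 ................----....----
220 FCDDDDDCBBCCCCFGCBDD8778GHII ECCCCCCCABCCCCGHD6555555559E ................+-----------
221 CCCDCCAAABCDCCBCAFIHA999JIJJ BCCDCCAAABCCCCDHHDA655559BGJ ..............+++----------.
222 CBCCCA7ACCBDBBAEFIIIBAAAJJJJ BACCCA7ACCBCC
[... 2893 characters left out ...]
BBCHJ BBBBFBA8ACCDC988898ABAABBCGI ..--........................
255 CCDCABAACEBC9998899BCCDDDCGI CBBB9AAACDBC9889989BBCCDDCGI .---........................
256 DDCB9ACDEC999998999BCCDDDCGH BBBA9ACCDC998988999BCCCDCCGH --..........................
257 CCAA9DEAC9999998999BCCDDDCGH BBA99CDBC9999989899ABCCCCCGH .-..........................
258 BAAA9EC8999889999CDBBCCDDCEH BAA99EC9999998999CCACCDCCCEH ............................
259 AAAA9C989999999CCDDBBCCDDCEH AAA99D989989989CCDDBCCCDCBEG ............................
260 AABB99889989BCCCDEECCCCDCBCE AAAA98989999BCCCCEECCCCCCBCD ............................
261 AACCBA8999AEHHGCEHHCBCCDCB89 AABBAA8889ADGHGCEHGCBCCCCB89 ..-.-.......................
```

```bash
python3 - <<'E'
from h import *
np.set_printoptions(precision=1,suppress=True)
P=campose('wrist'); w=optics.grab_frame('wrist'); cv2.imwrite('pics/w12.png',w)
S=np.array([[.9957,-.0924,0],[.0924,.9957,0],[0,0,1]]); col=np.array([.6505,.0978,0])
for y in(-.03,-.045,-.06,-.075,-.09): print(y,proj('wrist',col+S@[0,y,.132],P),proj('wrist',col+S@[0,y,.1375],P))
for t in ['marker_tip','pointer_tip']: print(t,[(np.round(d['uv'],1),round(d['score'],2)) for d in optics.find_in(t,'wrist')][:3])
u=proj('wrist',col+S@[0,-.06,.135],P).astype(int); g=cv2.cvtColor(w,cv2.COLOR_BGR2GRAY)
ch='0123456789ABCDEFGHIJKLMNOPQ'; print(u)
for r in range(max(0,u[1]-70),u[1]+80,3): print(r,''.join(ch[v//10] for v in g[r,u[0]-50:u[0]+60]))
E
```

```text
-0.03 [308.5 131.4] [308.4 131.2]
-0.045 [308.5 155.6] [308.4 156.1]
-0.06 [308.6 179.1] [308.4 180.1]
-0.075 [308.6 201.8] [308.4 203.3]
-0.09 [308.6 223.8] [308.5 225.8]
marker_tip [(array([313.5, 281.2]), 0.97)]
pointer_tip [(array([262.6,  78. ]), 0.86), (array([135.6,  82. ]), 0.47)]
[308 179]
109 CBCCBBBBBCCCBBBBBBBBBBBCCCCA7777777778888889BACDDEDABBBCCCCBA988888888878ABCBBBABBBBBAIMNNNNNONLFBBCCBBBBBBBBC
112 CCBBBBBBBBCCBBBBBBBBBBBBCCCA777777777777656788888888888888788889ABBA76ABBBBBBBBBBBBBBBINNOONOONKEBBBBCCBBBCBBC
115 BBBBBBBBBCCBBBBBBBBBBBBBCCA777777777777777776556667777777779BA8766ACCCBBBBBBBBBBBBBBBCJNNOOOOONLEBCBBBBBBBBBBC
118 CBBBBBBBBBCBBBBBBBBBBBBBCCBCA7777777777777777777777777777ACCCCBBBBBBCCBBBBBBBBABABBBBCJNOOOOOOOLEBBBCCBBBBBCBC
121 9CCBBBCBBBCBBBBBBBBBBBBBBCCCA7777777777777777777777777777ACCCCBBBBCBBBBBBBBBBBABBBBBBCJNOOOOOOOKDBBCBCBBBBBCBC
124 7777777769CBBBBBBBBBBBBBCCCCA77777777777777777777777777779CBCCBBBBBBBBBBBBBBBBBBBBBBBCJNOOOOOOOKCBBBCCBBBBCBBB
127 7777777779CBBBBBBBBBBBBCCBBCA7777777777777777777777777777ACCBCCBBBBBBCBBBBBBBBBBBBBBACJNOOOOOOOKCBBBBCBBBB
[... 4249 characters left out ...]
CCCCCCCCCC
241 CCCCCCDDDCCCCCCCCCCCCCCCCCCCCCCCCCCCCCCCCCCCA677778999899888888777768CCCCCCCCCCCCBBABHMNNNNNNLFCCCCCCCCCCCCCCC
244 CCCCCCDDCCCCCCCCCCCCCCCCCCCCCCCCCCCCCCCCCCCCA888789899999988888877778BCCCCCCCCCCCBBBCIMNNNNNNLFCCCCCCCCCCCCCCC
247 BAABBBBBBBCCCCCCCDDDDDCCCDDCCCCCCCCDEEEEDDDDDB888889899898888888ACA9BCCCCCBBCEEEEECABGMNNNNNNLGHJJJJIIJJJIIHGG
250 E9CGGGGHIIJIIHGGHHIIIIHHIIIJIIIIIIIHHIIIHHHHE834444444444444444444359DFGGGGFFGGHHHFABDKONNNNNLHIIIIHHHHHIIHHHG
253 D8CGGHHHIJJJIIHGGGHHIHHHHIIIIIIIIIIHHHE744445555555555565555555555554444349EFGHHHHGDBDFFFFEEEDFIIHHHHHHHHHHHGG
256 D9DGGHHHIJJIIIHHHHHIIIIIIIIIIHHIIID5445555665655655555555555555555555555555433BGGGGFDEFFFFFFEDFIIHGGGGGHGGGGGF
```

```bash
cat > lv.py <<'E'
from h import *
S=np.array([[.9957,-.0924,0],[.0924,.9957,0],[0,0,1]]); col=np.array([.6505,.0978,0])
L=lambda n:cv2.imread(f'pics/{n}.png').astype(float).sum(2)/3
def yz(uv):
    o,v=ray('scene',uv); n=S[:,0]; t=n@(col-o)/(n@v); p=S.T@(o+t*v-col); return p[1],p[2]
def line(bg,im,cols,r0,r1,tag):
    d=bg[200:262,266:292].copy(); m=im[200:262,266:292]
    k=np.median(m/d); D=bg*k-im
    for c in cols:
        # search along the projected blade line, slope -.63 row/col
        a=int(round(r0-.63*(c-276))); w=np.clip(D[a-2:a+3,c]-6,0,None)
        if w.sum()>25:
            r=(w*np.arange(a-2,a+3)).sum()/w.sum(); print(tag,c,round(r,2),round(w.sum()),'y %.4f z %.4f'%yz((c,r)))
E
python3 - <<'E'
from lv import *
a,n,s=L('scene0'),L('s9'),L('s12')
line(n,a,range(268,278),229.5,0,'ptr0')
line(a,n,range(268,278),248,0,'ptr')
line(s,n,range(275,284),223.5,0,'idx0')
line(n,s,range(275,284),245,0,'idx')
E
```

```text
ptr0 268 234.19 61 y -0.0305 z 0.1921
ptr0 269 233.4 27 y -0.0343 z 0.1926
ptr0 270 232.47 36 y -0.0382 z 0.1935
ptr0 271 232.36 36 y -0.0419 z 0.1921
ptr0 274 230.23 30 y -0.0535 z 0.1929
ptr 268 255.0 26 y -0.0275 z 0.1296
ptr 269 252.43 65 y -0.0317 z 0.1355
ptr 270 251.59 47 y -0.0356 z 0.1361
ptr 272 250.42 39 y -0.0434 z 0.1357
ptr 273 249.43 50 y -0.0474 z 0.1368
ptr 274 248.71 47 y -0.0513 z 0.1370
ptr 275 248.11 66 y -0.0553 z 0.1368
ptr 276 246.57 114 y -0.0593 z 0.1396
ptr 277 246.69 116 y -0.0632 z 0.1372
idx0 276 222.84 32 y -0.0620 z 0.2112
idx0 277 222.97 47 y -0.0658 z 0.2090
idx0 278 221.83 56 y -0.0697 z 0.2106
idx0 279 221.29 81 y -0.0736 z 0.2104
idx0 280 221.17 85 y -0.0775 z 0.2090
idx 277 244.34 69 y -0.0635 z 0.1445
idx 278 243.97 80 y -0.0674 z 0.1437
```

Both lie in the same plane: pointer z≈0.1366, index ≈0.1441, so 7.5 mm more.

```bash
python3 -m pendant '[[0,0,0.025,0,0,0,-1],[0,0,0.025,0,0,0,-1],[0,0,0.025,0,0,0,-1],[0,0,0,0,0,0,-1],[0,0,0,0,0,0,-1]]'
python3 - <<'E'
from lv import *
cv2.imwrite('pics/s13.png',optics.grab_frame('scene'))
a,n,t,s=L('scene0'),L('s9'),L('s12'),L('s13')
line(a,s,range(268,276),248,0,'ptr')
line(t,s,range(276,284),247.2,0,'idx')
line(n,s,range(276,284),247.2,0,'idx-b')
E
```

```text
time_s: 32.48
eef_pos: [0.6641, -0.0037, 0.1976]
orientation: [-0.0, 0.673, 0.74, 0.0]
contact_force: [1.6, 0.7, 0.6]
opening: 0.0188
ptr 268 255.0 27 y -0.0275 z 0.1296
ptr 269 252.33 67 y -0.0317 z 0.1358
ptr 270 251.63 48 y -0.0356 z 0.1360
ptr 272 250.33 43 y -0.0434 z 0.1360
ptr 273 249.25 51 y -0.0474 z 0.1373
ptr 274 248.66 47 y -0.0513 z 0.1371
ptr 275 248.11 71 y -0.0553 z 0.1368
idx 277 246.74 39 y -0.0632 z 0.1371
idx 278 246.31 70 y -0.0672 z 0.1364
idx-b 277 246.59 43 y -0.0632 z 0.1376
idx-b 278 246.08 77 y -0.0672 z 0.1371
```

Level: index 0.137, pointer 0.1366. Let go, rise and recheck.

```bash
python3 -m pendant '[[0,0,0,0,0,0,-0.4],[0,0,0,0,0,0,-0.1],[0,0,0,0,0,0,0.3],[0,0,0,0,0,0,0.3],[0,0,0,0,0,0,0.3],[0,0,-0.1,0,0,0,0.3],[0,0,-0.3,0,0,0,0.3],[0,0,-0.5,0,0,0,0.3],[0,0,-0.5,0,0,0,0.3],[0,0,0,0,0,0,0.3]]'
python3 -m pendant '[[-0.2,-0.4,0,0,0,0,0.3],[-0.2,-0.4,0,0,0,0,0.3],[-0.2,-0.4,0,0,0,0,0.3],[0,0,0,0,0,0,0.3],[0,0,0,0,0,0,0.3]]'
python3 - <<'E'
from lv import *
cv2.imwrite('pics/s14.png',optics.grab_frame('scene'))
a,n,t,s=L('scene0'),L('s9'),L('s12'),L('s14')
line(a,s,range(268,276),248,0,'ptr')
line(t,s,range(276,284),247.2,0,'idx')
line(n,s,range(276,284),247.2,0,'idx-b')
for q in['bracket_hole','marker_knob','bracket']: print(q,[(np.round(d['uv'],1),round(d['score'],2)) for d in optics.find_in(q,'scene')][:3])
d=np.abs(L('s9')-s); print('bracket area change',d[265:320,275:315].mean(),d[265:320,275:315].max())
a0=cv2.imread('pics/top0.png').astype(int);t1=optics.grab_frame('top');cv2.imwrite('pics/top14.png',t1)
print('bystanders top diff (wheel, decoy, tape_measure, case)',[np.abs(t1-a0)[r:r+30,c:c+30].mean() for r,c in((214,170),(270,230),(285,160),(182,158),(275,285))])
E
```

```text
time_s: 33.78
eef_pos: [0.6663, -0.0039, 0.3442]
orientation: [0.005, 0.673, 0.74, 0.004]
contact_force: [0.6, 0.0, 0.2]
opening: 0.0553
time_s: 34.4
eef_pos: [0.5504, -0.0747, 0.3376]
orientation: [0.0, 0.673, 0.74, 0.0]
contact_force: [0.2, -0.4, 0.0]
opening: 0.0552
ptr 268 255.0 27 y -0.0275 z 0.1296
ptr 269 252.28 78 y -0.0317 z 0.1359
ptr 270 251.61 55 y -0.0356 z 0.1360
ptr 272 250.34 49 y -0.0434 z 0.1359
ptr 273 249.22 52 y -0.0474 z 0.1374
ptr 274 248.56 51 y -0.0513 z 0.1375
ptr 275 248.12 72 y -0.0553 z 0.1368
idx 277 246.73 42 y -0.0632 z 0.1371
idx 278 246.32 74 y -0.0672 z 0.1364
idx-b 277 246.59 47 y -0.0632 z 0.1376
idx-b 278 246.11 82 y -0.0672 z 0.1370
bracket_hole [(array([290.4, 350. ]), 0.67), (array([296.8, 293.1]), 0.57)]
marker_knob [(array([285.2, 221.9]), 0.84)]
bracket [(array([290.9, 351.1]), 0.77), (array([294.3, 290. ]), 0.75)]
bracket area change 4.16560606060606 53.33333333333333
bystanders top diff (wheel, decoy, tape_measure, case) [np.float64(2.8107407407407408), np.float64(2.700740740740741), np.float64(2.8718518518518517), np.float64(2.5348148148148146), np.float64(8.405185185185186)]
```

```bash
python3 -m pendant '[[0,0,0,0,0,0,0.3],[0,0,0,0,0,0,0.3]]'; python3 -c "
from cell import order; print(order.finish_job())"
```

```text
time_s: 34.9
eef_pos: [0.5506, -0.0747, 0.3376]
orientation: [0.0, 0.672, 0.74, -0.0]
contact_force: [0.0, 0.3, 0.2]
opening: 0.0553
the job is handed in; nothing more can be done
None
```

The grey bracket is hanging by its hole on the scale hook, the marker is level with the pointer, and the job is handed in at 34.9 s of 72 s. The hand-in gave no verdict.

- **Hanging:** I lowered the bracket at about 2 cm/s until the wrist felt 0.04 N (±0.08), then let go. The spring is pulled down about 56–58 mm, which means roughly 5 N.
- **Marker:** I moved the marker only after the bracket had settled. In the last scene picture the index is at 0.137 m and the pointer at 0.1366 m, well inside the 4 mm allowed. This rests on numeric pixel readings, because I had already used all 12 picture views.
- **Missed grasp:** my first try at the knob closed on air. The real fingertips sit about 19 mm behind the nominal tool point, so the shut fingers stopped just above the knob. The knob had not moved, and the second grasp held.
- **Height disagreement:** my two estimates of the index height differed by about 6 mm. One came from the height of the knob's top, the other from the picture. I used the direct index-to-pointer comparison in one picture instead.
- **Bystanders:** in the top camera, four of the five patches I compared were unchanged. The fifth, at the dark case in front of the stand, differed slightly. I took that for the arm's shadow but did not confirm it, and I did not check every bystander by itself.

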